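# Sort the feature finds into the trays of their kind

## Task

Pick the four feature finds (the rim, the handle, the goblet base and the loom weight) out from among the plain sherds and sort them: set each one down gently, not dropped, in the middle of the empty compartment of the tray that already holds others of its kind, standing on the tray floor the same way up as it stands now. Leave the two plain sherds where they lie.

Things in the scene. Friction and masses are not known exactly. Their poses are not given: they have to be found in the camera images.
- rim_sherd: Rim sherd of a bowl, clay: a gently curved wall standing on its thick rolled rim. 76 mm from end to end, 25 mm deep in plan, 37 to 44 mm high, wall 8 mm thick, lowest 12 mm 13 mm thick. Origin: under the middle of its outline at table level; z up; x to the bulging side; mid-wall is at x = +6 mm, y = 0, running along y there. 55 g.
- handle_sherd: Strap handle of a jug, clay: a U-shaped strap lying on its edge, 34 mm high, 13 mm thick, 52 mm long and 64 mm wide over all, gap inside 38 mm. Origin: under the middle of its outline at table level; z up; x to the round end of the U, where mid-strap is at x = +19.5 mm, y = 0, running along y there. 70 g.
- base_sherd: Base of a goblet, fired clay: a round foot 56 mm in diameter that narrows within 24 mm of height to a solid round stem 25 mm in diameter, broken off 46 to 52 mm above the table. Origin: centre of the underside; z up along the stem. About 75 g.
- loom_weight: Loom weight, fired clay: a square block tapering from 42 mm wide at the bottom to 26 mm at the top, 58 mm high, with a small thread hole near the top. Origin: centre of the underside; z up; the sides face x and y (the hole runs along y). About 120 g.
- tray_rims: Shallow tray for rims: holds two rim sherds (curved walls). Cardboard, fixed, 195 x 108 mm, walls 4 mm thick and 12 mm high, floor 3 mm; a cross wall parts an empty compartment (98 mm along by 100 across, on the robot's side) from one filled with earlier pieces, up to 50 mm high. Origin: under the middle of the EMPTY compartment at table level; x runs along to the filled one, z up.
- tray_handles: Shallow tray for handles: holds two U-shaped handles. Cardboard, fixed, 195 x 108 mm, walls 4 mm thick and 12 mm high, floor 3 mm; a cross wall parts an empty compartment (98 mm along by 100 across, on the robot's side) from one filled with earlier pieces, up to 50 mm high. Origin: under the middle of the EMPTY compartment at table level; x runs along to the filled one, z up.
- tray_bases: Shallow tray for bases: holds two goblet bases (foot and stem). Cardboard, fixed, 195 x 108 mm, walls 4 mm thick and 12 mm high, floor 3 mm; a cross wall parts an empty compartment (98 mm along by 100 across, on the robot's side) from one filled with earlier pieces, up to 50 mm high. Origin: under the middle of the EMPTY compartment at table level; x runs along to the filled one, z up.
- tray_weights: Shallow tray for loom weights: holds two (tapered square blocks). Cardboard, fixed, 195 x 108 mm, walls 4 mm thick and 12 mm high, floor 3 mm; a cross wall parts an empty compartment (98 mm along by 100 across, on the robot's side) from one filled with earlier pieces, up to 50 mm high. Origin: under the middle of the EMPTY compartment at table level; x runs along to the filled one, z up.
- plain_sherd_a: Plain wall sherd without any feature, lying hollow side down, about 56 by 60 mm, 8 mm thick, 14 mm high, loose, 50 g. Origin: under its middle at table level, z up.
- plain_sherd_b: Plain wall sherd without any feature, lying hollow side down, about 50 by 56 mm, 8 mm thick, 14 mm high, loose, 45 g. Origin: under its middle at table level, z up.
Not all that is in view belongs to the job. What is shaped like the base_sherd but yellow is not meant.

How it is judged:
By the outcome, as a careful person would: the job done as asked, in the order asked, and still so for the second after the job is handed in, with the robot touching nothing.
It also fails if it takes over 93 s, if anything falls off the work surface, if the arm or the gripper's body presses on something with over 40 N, if the wrist force passes 120 N, or if a joint passes its speed limit or range.

## Robot

A 6-joint arm with a two-finger parallel gripper is mounted at the origin on the work surface. World frame = base frame: x ahead of the robot, y to its left, z up, the work surface at z = 0. Lengths are in m, angles in degrees, forces in N, time in s.
With the tool pointing down it reaches from about 0.325 to 0.775 m from the base axis. Payload 5.5 kg.
Tool frame: the origin (TCP) lies midway between the tips of the shut fingers; the grasp point (between the pads) lies hold_point_z behind it (hold_point_z is the distance from the TCP to the grasp point, in m); z points along the fingers, y is the line along which they close (so a half turn about z gives the same grasp; the last joint's range is limited). The gripper opens to 85 mm and grips with 20 to 120 N. Pads are 22 mm wide; open, the fingers measure 114 mm over their backs; the gripper's body (76 mm by 85 mm) begins 54 mm behind the grasp point. The pads swing forward as they close: fully open they stand 13 mm farther back than shut.
Start: joints at [60.522, 5.22, 70.514, -0, 104.267, -3.249], TCP at [0.265, 0.538, 0.231] pointing down, gripper open.
Joint ranges: [-164.24, 164.24], [-49.07, 125.15], [9.68, 141.18], [-86.29, 266.29], [3.28, 154.24], [-151.56, 151.56]. Speed limits (degrees/s): [147.25, 147.25, 172.46, 180, 180, 180].

## Interface

Orientations are given as [roll, pitch, yaw] about the fixed x, y, z axes, in that order (R = Rz(yaw) Ry(pitch) Rx(roll)).
In Python, from plant import * gives the robot as it stands.
- The arm moves only by the shell command python3 -m creep 'ROWS'. ROWS is JSON, a list of rows, each a list of 5 numbers: the opening, from 0 (shut) to 1 (fully open), then the shift along the tool's x, y, z scaled (see below), then the turn about the tool's z scaled (see below). In form: [[hand, dx, dy, dz, yaw], ...]. A call has 1 to 5 rows; each row is the pose to reach, as a shift and turn from the pose commanded when the call began, along the tool's axes at that moment; what a row does not reach only later rows make up. The controller multiplies each number of a shift by 10 cm and each number of a turn by 0.5 rad. A row lasts 1/12 s, in which the tool goes at most 41.7 mm and 7.16 degrees, less where a joint would pass 70% of its speed; a pose out of reach is approached as far as the arm can. A call with a number of a shift or a turn outside -1 to 1 is refused whole. A call with a gripper value outside its range is refused whole. The fingers move at their own pace and stop on an object; the grip force is fixed at half the most. Time passes only in rows, so rows that repeat a pose let the fingers close. It gives the time, the measured TCP pose, the force, the opening and the grip force at its end, in the units of the state.
- get_obs(): the state, without advancing time (a new reading comes with each control period).
- camera(name): name is "scene" or "top" or "wrist"; returns the picture (420x560x3 uint8, blue, green, red); there is no depth.
- calibration(name): a dict with "vfov" (degrees; the focal length in pixels is half the picture's height over the tangent of half this angle, whatever the lens; pixels are square), "cx", "cy" (the principal point, pixels), "R" (3x3) and "t" (3): a world point X has camera coordinates R X + t. Camera axes: x right, y down, z forward; pixel columns grow to the right and rows downward; lengths in m; the calibration is good to about 2 mm. A picture is of the moment at which its call begins: read the wrist's pose just before it. calibration takes no time and is no camera call; for the wrist camera it gives the pose at the moment of the call.
- hand_in(): hands the job in; it is judged then, once.
The state is a dict: "time": time; "joint_pos": joint angles; "joint_velocities": joint speeds; "effort": joint torques, N m; "tcp_pos": TCP position; "ee_rot": TCP orientation; "wrist_force": force on the tool from outside, world axes, zero at the start; "wrist_torque": the same for the moment, N m; "width": opening from 0.0 (shut) to 1.0 (fully open); "grip_force": force on a finger pad.
Only numpy, scipy, OpenCV 4.12 (cv2) and the standard library are available. Lean on these libraries where they do the work, as an engineer would, in place of code of your own. Each camera call takes 0.05 s, during which the arm holds its last target. There are 200 camera calls.

## Working session

There is one attempt and no reset: what is moved stays moved. The work goes in short steps, Python scripts to look and compute and a shell command to move; the robot and the scene stay as the last step left them, time stands still between calls to the robot, and variables do not carry over. Pictures are saved under pics/ and viewed, at most 14 in all, crops included, and the job is handed in when it is done.

```bash
ls; mkdir -p pics; python3 - <<'E'
from plant import *
import cv2
o=get_obs();print(o)
for n in("top","scene"):
    cv2.imwrite(f"pics/{n}1.png",camera(n)); c=calibration(n);print(n,c)
print(hold_point_z)
E
```

```text
pics
{'time': 0.0, 'joint_pos': array([ 6.05204720e+01,  5.26301220e+00,  7.05815322e+01, -1.20879921e-03,
        1.04266171e+02, -3.24931640e+00]), 'joint_velocities': array([ 0.02434825, -0.01441267, -0.0229836 ,  0.06892039,  0.07437763,
       -0.04805651]), 'effort': array([ 9.16680292e-04, -4.58747363e+01, -4.18012619e+01, -1.67952917e-04,
        1.21008619e-02, -1.70140697e-05]), 'tcp_pos': array([0.26506443, 0.53796636, 0.23015529]), 'ee_rot': array([-1.79889396e+02, -5.10522607e-03,  1.53769487e+02]), 'wrist_force': array([ 0.04924013, -1.07863092,  0.08663986]), 'wrist_torque': array([-0.0532224 , -0.04872032, -0.01988129]), 'grip_force': 0.0, 'width': 0.9996181295453769}
top {'vfov': 48.66489500346074, 'cx': 273.96059359704185, 'cy': 216.15276684766948, 'R': array([[ 0.01193717, -0.99989633, -0.00805168],
       [-0.99336992, -0.01093773, -0.11444021],
       [ 0.11434028,  0.00936439, -0.99339751]]), 't': array([0.00396487, 0.52735993, 0.94725436])}
scene {'vfov': 50.04185983889106, 'cx': 278.08032897380684, 'cy': 214.10049066122116, 'R': array([[ 0.5546209 ,  0.83194303,  0.01632348],
       [ 0.6302101 , -0.40716278, -0.66110037],
       [-0.54335153,  0.37694731, -0.75011988]]), 't': array([-0.27307068, -0.28229016,  1.24605184])}
0.0187
```

View pics/top1.png

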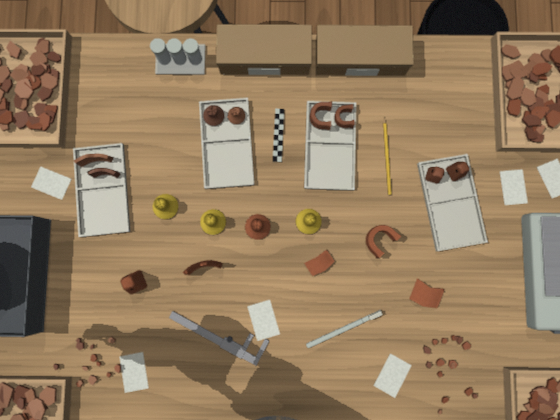

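View pics/scene1.png

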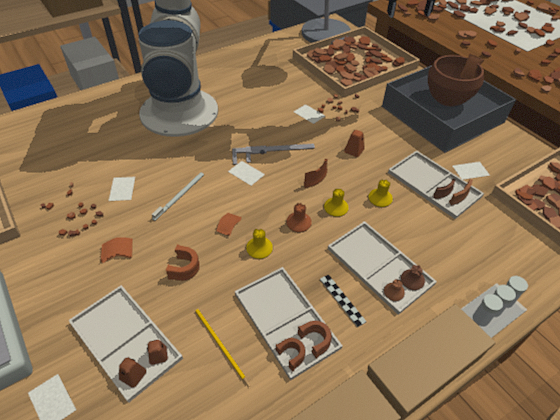

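The top view shows the rim (204,267), handle (382,240), brown base (258,227) between two yellow ones, and loom weight (133,282). It also shows the trays for rims (102,190), bases (228,143), handles (331,145) and weights (453,202), with their empty halves on the near side. The scene view agrees.

```bash
cat > h.py <<'E'
import numpy as np, cv2
from plant import *
def ray(cal,px,z):
    px=np.atleast_2d(np.asarray(px,float)); f=210/np.tan(np.radians(cal["vfov"]/2))
    R=np.array(cal["R"]);t=np.array(cal["t"]);C=-R.T@t
    d=np.c_[(px[:,0]-cal["cx"])/f,(px[:,1]-cal["cy"])/f,np.ones(len(px))]@R
    return C+d*((z-C[2])/d[:,2])[:,None]
def brown(im):
    h=cv2.cvtColor(im,cv2.COLOR_BGR2HSV); H,S,V=cv2.split(h)
    return (((H<9)|(H>172))&(S>110)&(V>25)).astype(np.uint8)*255
def blobs(m,a=80):
    m=cv2.morphologyEx(m,cv2.MORPH_CLOSE,np.ones((3,3)))
    return [c[:,0] for c in cv2.findContours(m,cv2.RETR_EXTERNAL,cv2.CHAIN_APPROX_NONE)[0] if cv2.contourArea(c)>a]
def rect(p):
    (c,s,a)=cv2.minAreaRect((p[:,:2]*1000).astype(np.float32)); 
    return np.round(c,1),np.round(s,1),round(a,1)
E
python3 - <<'E'
from h import *
im=cv2.imread("pics/top1.png");cal=calibration("top")
print("brown")
for c in blobs(brown(im)):
    if 60<c[:,0].mean()<490 and 90<c[:,1].mean()<310:
        print(c.mean(0).round(),len(c),[rect(ray(cal,c,z)) for z in(0,.02)])
h=cv2.cvtColor(im,cv2.COLOR_BGR2HSV)
w=((h[...,1]<60)&(h[...,2]>110)).astype(np.uint8)*255
print("pale")
for c in blobs(w,1000):
    print(c.mean(0).round(),rect(ray(cal,c,.012)), cv2.boxPoints(cv2.minAreaRect(c)).round().tolist())
E
```

```text
brown
pale
[541. 270.] (array([ 422. , -552.4]), array([ 78.1, 246.7]), 86.7) [[522.0, 213.0], [559.0, 213.0], [559.0, 330.0], [522.0, 330.0]]
[452. 202.] (array([ 564.9, -370.8]), array([196.1, 113. ]), 10.5) [[416.0, 162.0], [468.0, 151.0], [487.0, 242.0], [436.0, 253.0]]
[ 99. 183.] (array([584.2, 387.3]), array([196.9, 109.7]), 7.0) [[71.0, 146.0], [122.0, 143.0], [129.0, 233.0], [78.0, 237.0]]
[328. 139.] (array([ 688.3, -110.4]), array([109.8, 196.8]), 88.5) [[304.0, 188.0], [306.0, 100.0], [357.0, 102.0], [354.0, 190.0]]
[226. 143.] (array([691.1, 117.2]), array([197.3, 109.9]), 5.1) [[197.0, 101.0], [248.0, 97.0], [254.0, 185.0], [204.0, 188.0]]
[176.  56.] (array([887.9, 231. ]), array([ 84.4, 124. ]), 0.4) [[150.0, 38.0], [205.0, 38.0], [205.0, 74.0], [150.0, 74.0]]
```

```bash
python3 - <<'E'
from h import *
im=cv2.imread("pics/top1.png");cal=calibration("top")
h=cv2.cvtColor(im,cv2.COLOR_BGR2HSV)
for n,(u,v) in dict(rim=(204,267),handle=(371,240),base=(258,222),loom=(133,282),wood=(300,270),wood2=(180,260),plain=(320,263),shadow=(200,360)).items(): print(n,h[v,u])
m=(((h[...,0]<10)|(h[...,0]>170))&(h[...,1]>90)).astype(np.uint8)*255
cs=[c for c in blobs(m) if 60<c[:,0].mean()<490 and 90<c[:,1].mean()<310]
for c in cs: print(c.mean(0).round(),[rect(ray(cal,c,z)) for z in(0,.02)])
out=[]
for u,v in((204,267),(382,240),(258,227),(133,282)):
    out.append(cv2.resize(np.hstack([im[v-35:v+35,u-45:u+45],cv2.cvtColor(m,8)[v-35:v+35,u-45:u+45]]),None,fx=2.2*2,fy=2.2*2)[:,:800])
o=[cv2.resize(a,(400,160)) for a in out]
cv2.imwrite("pics/crop.png",np.vstack([np.hstack(o[:2]),np.hstack(o[2:])]))
E
```

```text
rim [ 17 103  94]
handle [ 10 144 145]
base [  9 147 139]
loom [  9 147  90]
wood [ 16 102 168]
wood2 [ 17 102 168]
plain [ 10 154 146]
shadow [ 17 100 112]
[426. 294.] [(array([ 366.4, -315.1]), array([59.1, 45.7]), 70.6), (array([ 367.4, -308.8]), array([57.9, 44.8]), 70.6)]
[134. 282.] [(array([384.9, 310. ]), array([37.8, 46.4]), 24.8), (array([385.5, 303.9]), array([37.1, 45.5]), 24.8)]
[202. 265.] [(array([422.3, 164.2]), array([17.2, 79.3]), 11.9), (array([422.1, 161. ]), array([16.9, 77.7]), 11.9)]
[320. 263.] [(array([430.9, -89.3]), array([31.9, 54.9]), 31.9), (array([430.6, -87.5]), array([31.3, 53.8]), 31.9)]
[379. 238.] [(array([ 486.3, -219. ]), array([51.4, 66.2]), 42.3), (array([ 484.9, -214.6]), array([50.4, 64.9]), 42.3)]
[257. 227.] [(array([507.9,  45.7]), array([50. , 49.9]), 0.7), (array([506. ,  44.8]), array([49. , 48.9]), 0.7)]
[103. 172.] [(array([624.5, 386.6]), array([17.9, 68.6]), 0.6), (array([620.3, 378.9]), array([17.6, 67.3]), 0.6)]
[434. 174.] [(array([ 628.3, -339.3]), array([32.1, 33.7]), 70.5), (array([ 624. , -332.5]), array([31.4, 33. ]), 70.5)]
[458. 170.] [(array([ 637.1, -391.9]), array([33.2, 43.8]), 30.3), (array([ 632.7, -384. ]), array([32.5, 43. ]), 30.3)]
[213. 115.] [(array([756.3, 147.8]), array([41.4, 42.6]), 0.5), (array([749.5, 144.8]), array([40.6, 41.7]), 0.5)]
[320. 115.] [(array([759.5, -89.5]), array([44.7, 61.6]), 85.3), (array([752.6, -87.7]), array([43.8, 60.3]), 85.3)]
```

View pics/crop.png

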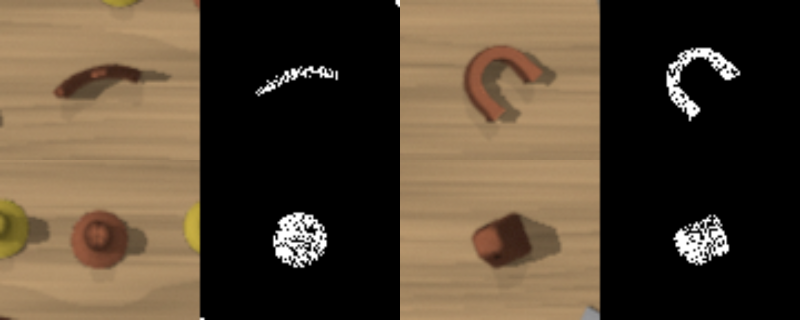

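```bash
cat >> h.py <<'E'
def plan(x,y,z,yaw):
    "print calls [dx,dy,dz,turn] + rows needed, from the present pose"
    o=get_obs(); p=np.array(o["tcp_pos"]); w=o["ee_rot"][2]
    d=np.array([x,y,z])-p; tw=(yaw-w+180)%360-180
    n=max(1,int(np.ceil(max(np.linalg.norm(d[:2])/.0999,abs(d[2])/.0999,abs(tw)/28.6))))
    print("from",p.round(4),"yaw",round(w,2),"t",round(o["time"],2))
    for i in range(n):
        a=np.radians(w+tw*i/n); s=d/n
        v=[s[0]*np.cos(a)+s[1]*np.sin(a), s[0]*np.sin(a)-s[1]*np.cos(a), -s[2]]
        print(np.round(np.array(v)*10,3).tolist(), round(-np.radians(tw/n)/.5,3),"rows",int(np.ceil(max(np.linalg.norm(s)/.0417,abs(tw/n)/7.16))))
def snap(name,i):
    cal=calibration(name); im=camera(name); cv2.imwrite(f"pics/{i}.png",im); return im,cal
E
python3 -c "
from h import *
plan(.422,.161,.2,101.9)"
```

```text
from [0.265  0.538  0.2303] yaw 153.77 t 0.1
[-0.615, -0.538, 0.061] 0.362 rows 2
[-0.702, -0.418, 0.061] 0.362 rows 2
[-0.765, -0.285, 0.061] 0.362 rows 2
[-0.804, -0.142, 0.061] 0.362 rows 2
[-0.817, 0.005, 0.061] 0.362 rows 2
```

```bash

python3 -m creep '[[1,-0.3,-0.27,0.03,0.18],[1,-0.615,-0.538,0.06,0.36],[1,-0.615,-0.538,0.06,0.36]]'
python3 -m creep '[[1,-0.35,-0.21,0.03,0.18],[1,-0.7,-0.42,0.06,0.36],[1,-0.7,-0.42,0.06,0.36]]'
python3 -m creep '[[1,-0.38,-0.14,0.03,0.18],[1,-0.765,-0.285,0.06,0.36],[1,-0.765,-0.285,0.06,0.36]]'
python3 -m creep '[[1,-0.4,-0.07,0.03,0.18],[1,-0.8,-0.14,0.06,0.36],[1,-0.8,-0.14,0.06,0.36]]'
python3 -m creep '[[1,-0.4,0,0.03,0.18],[1,-0.815,0,0.06,0.36],[1,-0.815,0,0.06,0.36],[1,-0.815,0,0.06,0.36],[1,-0.815,0,0.06,0.36]]'
python3 -c "
from h import *
o=get_obs();print(o['tcp_pos'],o['ee_rot'])
im,c=snap('wrist','w1');print(c)"
```

```text
time: 0.35
tcp_pos: [0.2985, 0.4578, 0.2235]
ee_rot: [-179.7, 0.2, 143.0]
wrist_force: [-0.0, -0.7, 0.0]
width: 0.999
grip_force: 0.0
time: 0.6
tcp_pos: [0.3298, 0.3825, 0.2184]
ee_rot: [-179.9, 0.2, 132.6]
wrist_force: [0.5, -0.7, 0.3]
width: 0.999
grip_force: 0.0
time: 0.85
tcp_pos: [0.3614, 0.3072, 0.2127]
ee_rot: [-179.9, 0.2, 122.3]
wrist_force: [-0.0, 0.1, 0.5]
width: 1.0
grip_force: 0.0
time: 1.1
tcp_pos: [0.3928, 0.2324, 0.2066]
ee_rot: [-179.9, 0.2, 112.0]
wrist_force: [0.5, -0.4, -0.6]
width: 0.997
grip_force: 0.0
time: 1.52
tcp_pos: [0.4221, 0.1625, 0.2012]
ee_rot: [-180.0, -0.0, 102.3]
wrist_force: [0.0, -0.2, 0.1]
width: 1.001
grip_force: 0.0
[0.42206286 0.16248442 0.20120702] [-1.79979789e+02 -4.31990913e-02  1.02252627e+02]
{'vfov': 58.50841225460788, 'cx': 281.25457439312476, 'cy': 213.3435461775427, 'R': array([[ 0.97716249,  0.21249073, -0.00107614],
       [ 0.20514127, -0.94202033,  0.26554616],
       [ 0.05541236, -0.25970251, -0.96409755]]), 't': array([-0.44716538,  0.03992652,  0.36846828])}
```

View pics/w1.png

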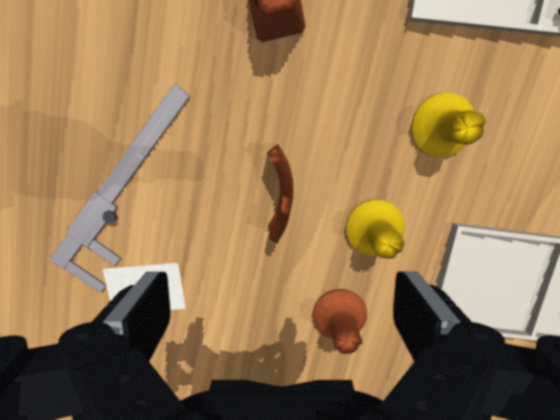

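The wrist view shows the rim from (273,150) to (273,240), bulging right to (292,195), which fits the top-view estimate. The brown base is at (340,315).

```bash
cat >> h.py <<'E'
def brown(im):
    h=cv2.cvtColor(im,cv2.COLOR_BGR2HSV); H,S,V=cv2.split(h)
    m=(((H<13)|(H>172))&(S>125)&(V>20)).astype(np.uint8)*255
    return cv2.morphologyEx(m,cv2.MORPH_OPEN,np.ones((2,2),np.uint8))
E
python3 - <<'E'
from h import *
im=cv2.imread("pics/w1.png");cal=calibration("wrist")
print("cam",-np.array(cal["R"]).T@cal["t"])
for c in blobs(brown(im),200):
    print(c.mean(0).round(),[rect(ray(cal,c,z)) for z in(0,.02,.04)])
    if 260<c[:,0].mean()<300 and c[:,1].mean()<260 and c[:,1].mean()>140:
        print(c[:,0].min(),c[:,0].max(),c[:,1].min(),c[:,1].max())
        m=c[abs(c[:,1]-195)<4]; print(m.tolist()); print(ray(cal,m[[0,-1]],.02),ray(cal,m[[0,-1]],.04))
# top view again with this mask
im=cv2.imread("pics/top1.png");cal=calibration("top")
print("top")
for c in blobs(brown(im)):
    if 100<c[:,0].mean()<420 and 200<c[:,1].mean()<300: print(c.mean(0).round(),[rect(ray(cal,c,z)) for z in(0,.02,.04)])
E
```

```text
cam [0.40807351 0.22880044 0.34425581]
[342. 320.] [(array([512.7,  34.9]), array([55. , 73.5]), 12.4), (array([506.6,  46.1]), array([51.8, 69.2]), 12.4), (array([500.6,  57.4]), array([48.6, 64.9]), 12.4)]
[282. 195.] [(array([424.5, 152.4]), array([22.1, 93.3]), 12.7), (array([423.5, 156.9]), array([20.8, 87.9]), 12.7), (array([422.6, 161.3]), array([19.5, 82.5]), 12.7)]
269 293 146 243
[[280, 192], [280, 193], [281, 194], [281, 195], [281, 196], [281, 197], [280, 198], [293, 198], [293, 197], [293, 196], [293, 195], [293, 194], [293, 193], [293, 192]]
[[0.42162516 0.16032832 0.02      ]
 [0.43284155 0.16278334 0.02      ]] [[0.4207893  0.16455166 0.04      ]
 [0.43131386 0.16685525 0.04      ]]
[277.  18.] [(array([389.2, 301.4]), array([42.1, 33.6]), 23.9), (array([390.3, 297.2]), array([39.6, 31.7]), 23.9), (array([391.4, 292.9]), array([37.2, 29.7]), 23.9)]
top
[135. 283.] [(array([382.3, 307.8]), array([40.6, 49.1]), 24.3), (array([383. , 301.7]), array([39.8, 48.1]), 24.3), (array([383.7, 295.6]), array([39. , 47.2]), 24.3)]
[204. 267.] [(array([419.2, 161.1]), array([21. , 81.8]), 13.4), (array([419.2, 157.9]), array([20.6, 80.2]), 13.4), (array([419.1, 154.7]), array([20.2, 78.6]), 13.4)]
[320. 264.] [(array([427.9, -91.4]), array([35.5, 56.9]), 31.9), (array([427.7, -89.6]), array([34.8, 55.8]), 31.9), (array([427.4, -87.7]), array([34.1, 54.6]), 31.9)]
[381. 239.] [(array([ 484. , -221.6]), array([55. , 70.9]), 43.3), (array([ 482.7, -217.2]), array([54. , 69.4]), 43.3), (array([ 481.3, -212.7]), array([52.9, 68. ]), 43.3)]
[258. 227.] [(array([506.8,  44.6]), array([52.2, 52. ]), 0.7), (array([505. ,  43.7]), array([51.1, 51. ]), 0.7), (array([503.2,  42.8]), array([50.1, 50. ]), 0.7)]
```

```bash
python3 -c "
from h import *
plan(.4275,.1575,.0085,102.7)"
```

```text
from [0.4219 0.163  0.2013] yaw 102.32 t 1.57
[-0.033, 0.022, 0.964] -0.007 rows 3
[-0.033, 0.021, 0.964] -0.007 rows 3
```

```bash

python3 -m creep '[[0.5,-0.066,0.043,0.2,-0.014],[0.5,-0.066,0.043,0.5,-0.014],[0.5,-0.066,0.043,0.75,-0.014],[0.5,-0.066,0.043,0.95,-0.014],[0.5,-0.066,0.043,0.95,-0.014]]'
python3 -m creep '[[0.5,0,0,0.35,0],[0.5,0,0,0.6,0],[0.5,0,0,0.8,0],[0.5,0,0,0.98,0],[0.5,0,0,0.98,0]]'
python3 -c "
from h import *
plan(.4275,.1575,.0085,102.7)"
```

```text
time: 1.98
tcp_pos: [0.4249, 0.1573, 0.1014]
ee_rot: [-179.5, 0.0, 102.8]
wrist_force: [-0.9, -0.6, -0.5]
width: 0.5
grip_force: 0.0
time: 2.4
tcp_pos: [0.4256, 0.1571, 0.0057]
ee_rot: [-179.7, 0.0, 102.7]
wrist_force: [-0.3, -0.0, -0.5]
width: 0.5
grip_force: 0.0
from [0.4256 0.1571 0.0057] yaw 102.75 t 2.4
[0.0, 0.019, -0.028] 0.002 rows 1
```

```bash

python3 -m creep '[[0.5,0,0.02,-0.02,0],[0.3,0,0.02,-0.02,0],[0.1,0,0.02,-0.02,0],[0,0,0.02,-0.02,0],[0,0,0.02,-0.02,0]]'
python3 -m creep '[[0,0,0,0,0],[0,0,0,0,0],[0,0,0,0,0],[0,0,0,0,0]]'
python3 -c "
from h import *
snap('wrist','w2');snap('scene','s2')"
```

```text
time: 2.82
tcp_pos: [0.431, 0.1574, 0.0125]
ee_rot: [179.8, -0.0, 102.6]
wrist_force: [0.1, 0.5, 7.0]
width: 0.091
grip_force: 59.5
time: 3.15
tcp_pos: [0.4311, 0.1574, 0.0125]
ee_rot: [179.8, -0.0, 102.6]
wrist_force: [-0.6, 0.3, 5.6]
width: 0.089
grip_force: 59.5
```

View pics/w2.png

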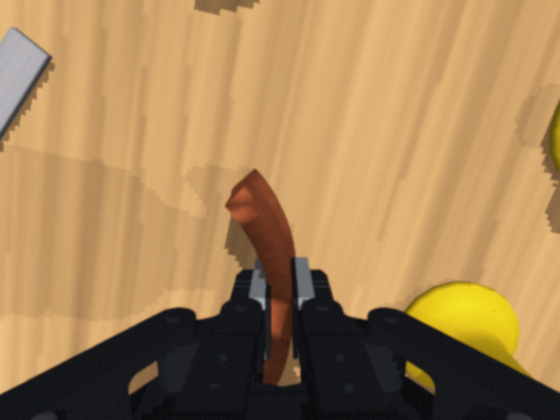

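The wrist view shows the rim upright between the pads, gripped at mid-wall near (280,290). Width reads 7.6 mm, which matches the 8 mm wall. I'll lift now.

```bash

python3 -m creep '[[0,0,0,-0.1,0],[0,0,0,-0.35,0],[0,0,0,-0.7,0],[0,0,0,-0.95,0],[0,0,0,-0.95,0]]'
python3 -c "
from h import *
plan(.5465,.3827,.10,97)"
```

```text
time: 3.67
tcp_pos: [0.4324, 0.1576, 0.1126]
ee_rot: [179.4, -0.0, 102.6]
wrist_force: [-0.2, -0.1, 0.7]
width: 0.085
grip_force: 58.9
from [0.4324 0.1576 0.1126] yaw 102.6 t 3.67
[0.649, 0.535, 0.042] 0.065 rows 3
[0.667, 0.513, 0.042] 0.065 rows 3
[0.683, 0.491, 0.042] 0.065 rows 3
```

```bash

python3 -m creep '[[0,0.2,0.17,0.01,0.02],[0,0.45,0.37,0.03,0.04],[0,0.65,0.535,0.04,0.065],[0,0.65,0.535,0.04,0.065]]'
python3 -m creep '[[0,0.22,0.17,0.01,0.02],[0,0.45,0.35,0.03,0.04],[0,0.667,0.513,0.04,0.065],[0,0.667,0.513,0.04,0.065]]'
python3 -m creep '[[0,0.25,0.18,0.01,0.02],[0,0.5,0.35,0.03,0.04],[0,0.63,0.45,0.04,0.065],[0,0.683,0.491,0.04,0.065],[0,0.683,0.491,0.04,0.065]]'
python3 -m creep '[[0,0,0,0,0],[0,0,0,0,0]]'
python3 -c "
from h import *
plan(.5465,.3827,.03,97)
im,cal=snap('wrist','w3')
print([ (cal['R']@np.array([*p,.003])+cal['t']) for p in [(.54,.3819)]])
f=210/np.tan(np.radians(cal['vfov']/2))
for p in [(.54,.3819)]:
  q=cal['R']@np.array([*p,.003])+cal['t'];print(q[:2]/q[2]*f+[cal['cx'],cal['cy']])"
```

```text
time: 4.0
tcp_pos: [0.4684, 0.2349, 0.1004]
ee_rot: [-180.0, -0.1, 100.8]
wrist_force: [-0.4, -0.5, -0.3]
width: 0.085
grip_force: 59.1
time: 4.33
tcp_pos: [0.5061, 0.3098, 0.0958]
ee_rot: [-179.9, -0.0, 99.0]
wrist_force: [-0.8, -0.2, -1.3]
width: 0.086
grip_force: 59.2
time: 4.75
tcp_pos: [0.5435, 0.3823, 0.0927]
ee_rot: [-179.9, 0.0, 97.1]
wrist_force: [-0.7, 0.7, -0.7]
width: 0.088
grip_force: 59.2
time: 4.92
tcp_pos: [0.5434, 0.3809, 0.0935]
ee_rot: [-180.0, 0.0, 97.0]
wrist_force: [0.7, 0.6, -0.1]
width: 0.088
grip_force: 59.2
from [0.5434 0.3809 0.0935] yaw 96.99 t 4.92
[0.014, 0.033, 0.635] -0.0 rows 2
[array([-0.00363766,  0.00138432,  0.24258856])]
[275.63261253 215.48300138]
```

View pics/w3.png

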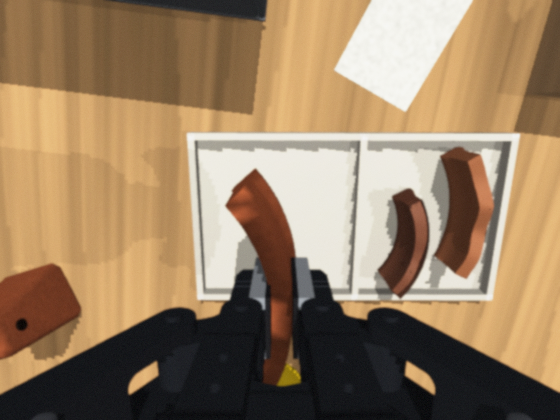

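The empty compartment spans about (203,150) to (354,291), centred near (278,220). The prediction was (276,215), so they agree. Lowering the rim.

```bash

python3 -m creep '[[0,0.014,0.033,0.2,0],[0,0.014,0.033,0.45,0],[0,0.014,0.033,0.65,0],[0,0.014,0.033,0.7,0],[0,0.014,0.033,0.7,0]]'
python3 -c "
from h import *
plan(.5465,.3827,.0155,97)"
```

```text
time: 5.38
tcp_pos: [0.5455, 0.3824, 0.0212]
ee_rot: [-179.8, 0.1, 97.0]
wrist_force: [-0.6, 0.6, -0.4]
width: 0.087
grip_force: 59.2
from [0.5455 0.3824 0.0212] yaw 96.99 t 5.38
[0.002, 0.011, 0.057] -0.0 rows 1
```

```bash

python3 -m creep '[[0,0,0.01,0.02,0],[0,0,0.01,0.03,0],[0,0,0.01,0.04,0],[0,0,0.01,0.045,0],[0,0,0.01,0.045,0]]'
python3 -m creep '[[0,0,0,0.005,0],[0,0,0,0.01,0],[0,0,0,0.01,0],[0,0,0,0.01,0]]'
```

```text
time: 5.8
tcp_pos: [0.5481, 0.3842, 0.0196]
ee_rot: [179.9, -0.0, 97.0]
wrist_force: [-0.1, 0.1, -1.2]
width: 0.083
grip_force: 59.2
time: 6.13
tcp_pos: [0.5477, 0.384, 0.0177]
ee_rot: [-180.0, 0.0, 97.0]
wrist_force: [-0.8, -0.4, -0.2]
width: 0.087
grip_force: 59.2
```

```bash

python3 -m creep '[[0,0,0,0.008,0],[0,0,0,0.015,0],[0,0,0,0.015,0],[0,0,0,0.015,0]]'
python3 -m creep '[[0,0,0,0.006,0],[0,0,0,0.012,0],[0,0,0,0.012,0],[0,0,0,0.012,0]]'
```

```text
time: 6.47
tcp_pos: [0.5477, 0.384, 0.0161]
ee_rot: [-180.0, 0.0, 97.0]
wrist_force: [0.1, -0.0, -0.7]
width: 0.092
grip_force: 59.2
time: 6.8
tcp_pos: [0.5478, 0.3841, 0.0156]
ee_rot: [180.0, -0.0, 97.0]
wrist_force: [-1.3, -0.1, 2.2]
width: 0.084
grip_force: 59.7
```

Contact (about 2 N). Release with a modest opening, then raise.

```bash

python3 -m creep '[[0.1,0,0,0,0],[0.2,0,0,0,0],[0.3,0,0,0,0],[0.35,0,0,0,0],[0.35,0,0,0,0]]'
python3 -m creep '[[0.35,0,0,-0.1,0],[0.35,0,0,-0.3,0],[0.35,0,0,-0.6,0],[0.35,0,0,-0.95,0],[0.35,0,0,-0.95,0]]'
python3 -c "
from h import *
snap('wrist','w4')
plan(.482,-.217,.15,135)"
```

```text
time: 7.22
tcp_pos: [0.5477, 0.384, 0.0148]
ee_rot: [-180.0, 0.0, 97.0]
wrist_force: [-0.5, -0.4, -0.6]
width: 0.353
grip_force: 0.0
time: 7.63
tcp_pos: [0.5506, 0.3858, 0.1204]
ee_rot: [179.3, -0.3, 97.0]
wrist_force: [1.2, -0.1, 2.5]
width: 0.35
grip_force: 0.0
from [0.5501 0.3855 0.1174] yaw 97.02 t 7.68
[-0.842, -0.202, -0.047] -0.189 rows 3
[-0.82, -0.28, -0.047] -0.189 rows 3
[-0.789, -0.357, -0.047] -0.189 rows 3
[-0.752, -0.43, -0.047] -0.189 rows 3
[-0.708, -0.499, -0.047] -0.189 rows 3
[-0.658, -0.564, -0.047] -0.189 rows 3
[-0.601, -0.623, -0.047] -0.189 rows 3
```

View pics/w4.png

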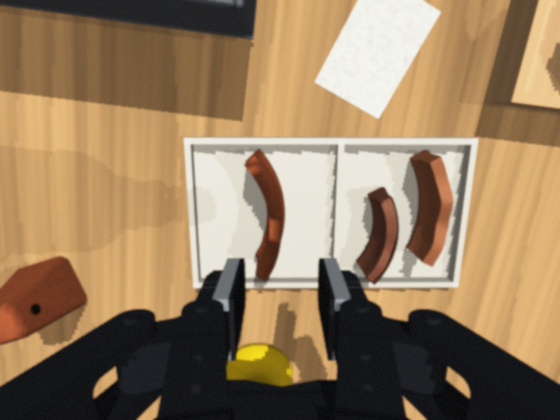

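The wrist view shows the rim standing alone in the middle of the empty compartment, around (265,215). Next is the handle.

```bash

python3 -m creep '[[0.6,-0.3,-0.07,-0.02,-0.06],[0.6,-0.6,-0.14,-0.05,-0.12],[0.6,-0.842,-0.2,-0.05,-0.19],[0.6,-0.842,-0.2,-0.05,-0.19]]'
python3 -m creep '[[0.6,-0.4,-0.14,-0.02,-0.1],[0.6,-0.82,-0.28,-0.05,-0.19],[0.6,-0.82,-0.28,-0.05,-0.19]]'
python3 -m creep '[[0.6,-0.39,-0.18,-0.02,-0.1],[0.6,-0.79,-0.36,-0.05,-0.19],[0.6,-0.79,-0.36,-0.05,-0.19]]'
python3 -m creep '[[0.6,-0.38,-0.21,-0.02,-0.1],[0.6,-0.75,-0.43,-0.05,-0.19],[0.6,-0.75,-0.43,-0.05,-0.19]]'
python3 -m creep '[[0.6,-0.35,-0.25,-0.02,-0.1],[0.6,-0.71,-0.5,-0.05,-0.19],[0.6,-0.71,-0.5,-0.05,-0.19]]'
python3 -m creep '[[0.6,-0.33,-0.28,-0.02,-0.1],[0.6,-0.66,-0.565,-0.05,-0.19],[0.6,-0.66,-0.565,-0.05,-0.19]]'
python3 -m creep '[[0.6,-0.3,-0.31,-0.02,-0.1],[0.6,-0.5,-0.52,-0.05,-0.19],[0.6,-0.6,-0.62,-0.05,-0.19],[0.6,-0.6,-0.62,-0.05,-0.19],[0.6,-0.6,-0.62,-0.05,-0.19]]' 
python3 - <<'E'
from h import *
im,cal=snap('wrist','w5')
print("cam",-np.array(cal["R"]).T@cal["t"])
for c in blobs(brown(im),300): print(c.mean(0).round(),[rect(ray(cal,c,z)) for z in(0,.017,.034)])
plan(.497,-.2046,.1,133.3)
E
```

```text
time: 8.02
tcp_pos: [0.5381, 0.2941, 0.1151]
ee_rot: [-179.9, 0.1, 102.4]
wrist_force: [-0.7, 0.2, 1.0]
width: 0.602
grip_force: 0.0
time: 8.27
tcp_pos: [0.5283, 0.2071, 0.12]
ee_rot: [-179.9, 0.2, 107.8]
wrist_force: [-0.0, 0.5, -0.3]
width: 0.601
grip_force: 0.0
time: 8.52
tcp_pos: [0.5184, 0.1209, 0.1255]
ee_rot: [-180.0, 0.2, 113.2]
wrist_force: [-0.5, -0.3, -0.7]
width: 0.599
grip_force: 0.0
time: 8.77
tcp_pos: [0.5086, 0.035, 0.1305]
ee_rot: [-179.9, 0.1, 118.6]
wrist_force: [-0.7, 0.6, 1.1]
width: 0.6
grip_force: 0.0
time: 9.02
tcp_pos: [0.4989, -0.0512, 0.1355]
ee_rot: [-179.9, 0.1, 124.0]
wrist_force: [-0.3, -0.5, -0.6]
width: 0.605
grip_force: 0.0
time: 9.27
tcp_pos: [0.4893, -0.1375, 0.1403]
ee_rot: [-179.9, 0.1, 129.5]
wrist_force: [0.7, 0.5, 0.1]
width: 0.6
grip_force: 0.0
time: 9.68
tcp_pos: [0.4806, -0.218, 0.1446]
ee_rot: [180.0, -0.1, 135.0]
wrist_force: [-0.2, -0.0, -0.3]
width: 0.598
grip_force: 0.0
cam [ 0.43359284 -0.1703648   0.28762782]
[551. 352.] [(array([ 748. , -151.5]), array([20.8, 36.5]), 56.1), (array([ 729.5, -152.6]), array([19.6, 34.3]), 56.1), (array([ 710.9, -153.7]), array([18.4, 32.2]), 56.1)]
[286. 205.] [(array([ 490.3, -218.5]), array([58.9, 76.8]), 45.2), (array([ 486.9, -215.6]), array([55.4, 72.3]), 45.2), (array([ 483.6, -212.8]), array([51.9, 67.7]), 45.2)]
[ 90. 184.] [(array([ 366.5, -316.7]), array([63.6, 53.5]), 67.9), (array([ 370.5, -308.1]), array([59.9, 50.3]), 67.9), (array([ 374.5, -299.4]), array([56.1, 47.1]), 67.9)]
[364.  30.] [(array([435.3, -91.8]), array([36.8, 46. ]), 33.4), (array([435.2, -96.4]), array([34.7, 43.3]), 33.4), (array([ 435.1, -101.1]), array([32.5, 40.6]), 33.4)]
from [ 0.4806 -0.2174  0.1447] yaw 135.06 t 9.73
[-0.026, 0.206, 0.447] 0.061 rows 2
```

View pics/w5.png

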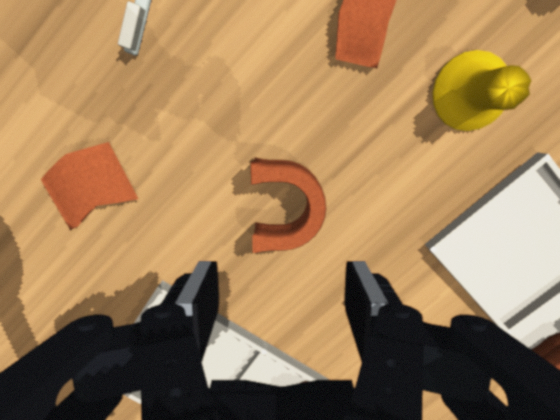

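The handle is at (286,205) with its round end to the right. It is aligned with the tool, and nothing stands near the fingers.

```bash
python3 -c "
from h import *
plan(.499,-.203,.08,134.5)"
```

```text
from [ 0.4806 -0.2174  0.1447] yaw 135.06 t 9.73
[-0.029, 0.232, 0.647] 0.02 rows 2
```

```bash

python3 -m creep '[[0.6,-0.03,0.2,0.2,0.02],[0.6,-0.03,0.23,0.5,0.02],[0.6,-0.03,0.23,0.65,0.02],[0.6,-0.03,0.23,0.65,0.02],[0.6,-0.03,0.23,0.65,0.02]]'
python3 -c "
from h import *
plan(.499,-.203,.007,134.5)"
```

```text
time: 10.15
tcp_pos: [0.4984, -0.2026, 0.0793]
ee_rot: [-180.0, -0.1, 134.6]
wrist_force: [-0.5, -0.5, 1.3]
width: 0.598
grip_force: 0.0
from [ 0.4984 -0.2026  0.0793] yaw 134.63 t 10.15
[-0.007, 0.002, 0.723] 0.004 rows 2
```

```bash

python3 -m creep '[[0.6,0,0,0.25,0],[0.6,0,0,0.45,0],[0.6,0,0,0.6,0],[0.6,0,0,0.7,0],[0.6,0,0,0.72,0]]'
python3 -m creep '[[0.5,0,0,0,0],[0.35,0,0,0,0],[0.15,0,0,0,0],[0,0,0,0,0],[0,0,0,0,0]]'
python3 -m creep '[[0,0,0,0,0],[0,0,0,0,0],[0,0,0,0,0]]'
python3 -c "
from h import *
snap('wrist','w6')"
```

```text
time: 10.57
tcp_pos: [0.4984, -0.2039, 0.0076]
ee_rot: [-180.0, -0.0, 134.6]
wrist_force: [-0.1, -0.2, 0.3]
width: 0.597
grip_force: 0.0
time: 10.98
tcp_pos: [0.4998, -0.2049, 0.0101]
ee_rot: [179.9, 0.2, 134.5]
wrist_force: [-0.4, 1.3, 6.1]
width: 0.172
grip_force: 56.4
time: 11.23
tcp_pos: [0.4997, -0.2049, 0.0101]
ee_rot: [179.9, 0.2, 134.5]
wrist_force: [0.4, 1.2, 5.2]
width: 0.169
grip_force: 56.4
```

View pics/w6.png

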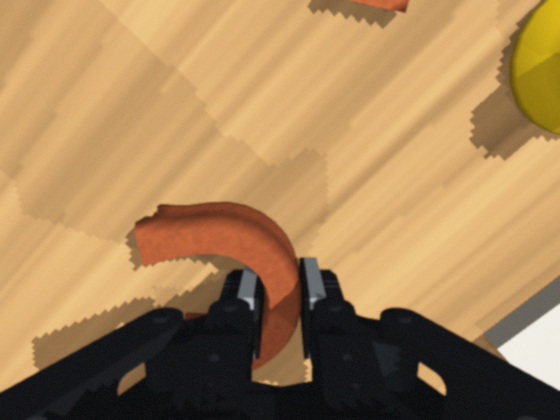

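The wrist view shows the strap's round end held between the pads, centred near (280,300). Width is about 14 mm, as expected.

```bash

python3 -m creep '[[0,0,0,-0.1,0],[0,0,0,-0.35,0],[0,0,0,-0.7,0],[0,0,0,-0.9,0],[0,0,0,-0.9,0]]'
python3 -c "
from h import *
plan(.6621,-.1025,.10,110)"
```

```text
time: 11.7
tcp_pos: [0.5009, -0.2057, 0.1049]
ee_rot: [179.8, 0.5, 134.5]
wrist_force: [0.3, -0.4, 0.9]
width: 0.168
grip_force: 56.4
from [ 0.5009 -0.2057  0.1049] yaw 134.54 t 11.7
[-0.197, 0.936, 0.024] 0.428 rows 3
[0.006, 0.957, 0.024] 0.428 rows 3
```

```bash

python3 -m creep '[[0,-0.06,0.28,0,0.13],[0,-0.13,0.6,0.02,0.28],[0,-0.2,0.936,0.02,0.43],[0,-0.2,0.936,0.02,0.43]]'
python3 -m creep '[[0,0,0.3,0,0.13],[0,0,0.6,0.02,0.28],[0,0,0.85,0.02,0.43],[0,0,0.957,0.02,0.43],[0,0,0.957,0.02,0.43]]'
python3 -m creep '[[0,0,0,0,0],[0,0,0,0,0]]'
python3 -c "
from h import *
plan(.6621,-.1025,.02,110)
im,cal=snap('wrist','w7')
f=210/np.tan(np.radians(cal['vfov']/2))
a=np.radians(-1.5)
for s,t in((0,0),(49,50),(49,-50),(-49,50),(-49,-50)):
  q=cal['R']@np.array([.6438+(s*np.cos(a)-t*np.sin(a))/1000,-.1092+(s*np.sin(a)+t*np.cos(a))/1000,.003])+cal['t'];q=(q[:2]/q[2]*f+[cal['cx'],cal['cy']]).astype(int);print(q); cv2.circle(im,tuple(int(v) for v in q),3,(255,0,0),-1)
cv2.imwrite('pics/w7.png',im)"
```

```text
time: 12.03
tcp_pos: [0.5821, -0.1496, 0.0945]
ee_rot: [179.9, -0.1, 122.2]
wrist_force: [-0.0, 1.1, -1.3]
width: 0.167
grip_force: 56.6
time: 12.45
tcp_pos: [0.6611, -0.1003, 0.0926]
ee_rot: [-179.9, -0.1, 110.1]
wrist_force: [-0.0, -1.0, -0.5]
width: 0.168
grip_force: 56.7
time: 12.62
tcp_pos: [0.6594, -0.1026, 0.0936]
ee_rot: [-179.9, -0.0, 109.9]
wrist_force: [0.2, 1.0, -0.3]
width: 0.166
grip_force: 56.7
from [ 0.6594 -0.1026  0.0936] yaw 109.91 t 12.62
[-0.008, 0.026, 0.736] -0.003 rows 2
[254 218]
[355 175]
[295 307]
[207 116]
[160 259]
```

View pics/w7.png

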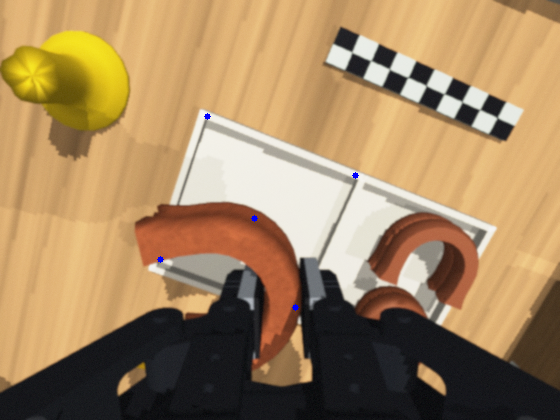

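The handle is above the handles tray. My predicted floor corners sit about 10 px high of the visible ones, so I'll re-measure the tray from its wall-top corners.

```bash
python3 - <<'E'
from h import *
cal=calibration('wrist')
print("outer corners left-far, left-near? ",ray(cal,[(201,109),(148,270),(496,228)],.012)[:,:2])
print("cal t",cal['t'])
im=cv2.imread('pics/w7.png')
cv2.imwrite('pics/w7c.png',cv2.resize(im[95:325,130:400],None,fx=2.9,fy=2.6,interpolation=cv2.INTER_CUBIC)[:600,:800])
E
```

```text
outer corners left-far, left-near?  [[ 0.59303456 -0.05476977]
 [ 0.58953757 -0.16317699]
 [ 0.78800304 -0.06080324]]
cal t [-0.5853602  -0.30790304  0.16168675]
```

View pics/w7c.png

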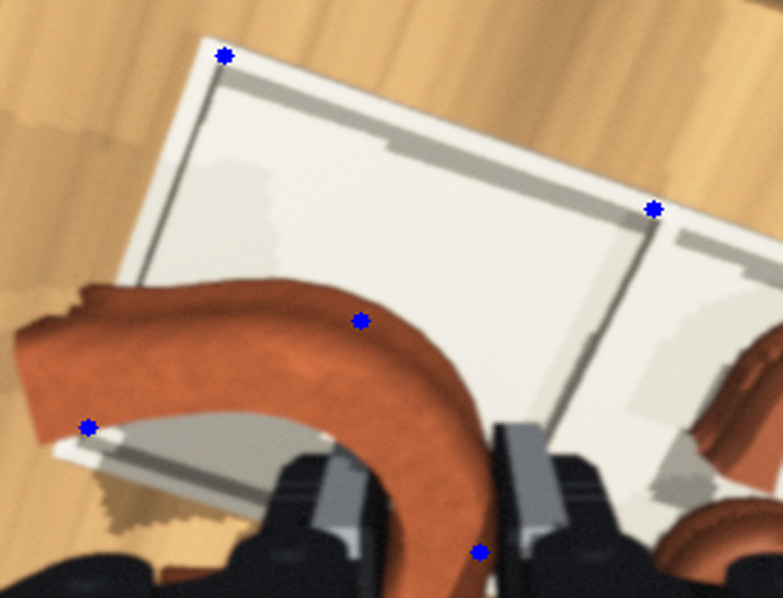

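The wall-top corners give a tray of 108.5 x 195 mm with origin (0.644, -0.110). That matches the top-view measurement, so I'll lower.

```bash

python3 -m creep '[[0,-0.01,0.02,0.2,0],[0,-0.01,0.02,0.45,0],[0,-0.01,0.02,0.65,0],[0,-0.01,0.02,0.71,0],[0,-0.01,0.02,0.71,0]]'
python3 -m creep '[[0,0,0,0.02,0],[0,0,0,0.04,0],[0,0,0,0.04,0],[0,0,0,0.04,0]]'
python3 -c "
from h import *
plan(.6623,-.1033,.0131,110)"
```

```text
time: 13.08
tcp_pos: [0.6604, -0.1027, 0.0206]
ee_rot: [-179.8, -0.1, 109.9]
wrist_force: [-0.2, -1.0, -0.2]
width: 0.168
grip_force: 56.7
time: 13.42
tcp_pos: [0.6631, -0.1025, 0.0206]
ee_rot: [179.9, 0.1, 109.9]
wrist_force: [0.2, 0.9, -0.3]
width: 0.174
grip_force: 56.7
from [ 0.6631 -0.1025  0.0206] yaw 109.91 t 13.42
[-0.005, -0.011, 0.075] -0.003 rows 1
```

```bash

python3 -m creep '[[0,0,0,0.02,0],[0,0,0,0.04,0],[0,0,0,0.045,0],[0,0,0,0.045,0]]'
python3 -m creep '[[0,0,0,0.01,0],[0,0,0,0.02,0],[0,0,0,0.02,0],[0,0,0,0.02,0]]'
```

```text
time: 13.75
tcp_pos: [0.6623, -0.1022, 0.0142]
ee_rot: [-180.0, -0.0, 109.9]
wrist_force: [-0.2, 0.1, -1.1]
width: 0.17
grip_force: 56.7
time: 14.08
tcp_pos: [0.6626, -0.1023, 0.0132]
ee_rot: [180.0, 0.0, 109.9]
wrist_force: [-1.7, 0.2, 3.3]
width: 0.168
grip_force: 57.0
```

```bash

python3 -m creep '[[0.2,0,0,0,0],[0.25,0,0,0,0],[0.32,0,0,0,0],[0.32,0,0,0,0],[0.32,0,0,0,0]]'
python3 -m creep '[[0.32,0,0,-0.1,0],[0.32,0,0,-0.3,0],[0.32,0,0,-0.6,0],[0.32,0,0,-0.95,0],[0.32,0,0,-0.95,0]]'
python3 - <<'E'
from h import *
im,cal=snap('wrist','w8')
for c in blobs(brown(im),300): print(c.mean(0).round(),[rect(ray(cal,c,z)) for z in(.003,.02,.037)])
plan(.506,.045,.16,98)
E
```

```text
time: 14.5
tcp_pos: [0.6624, -0.1023, 0.0123]
ee_rot: [-180.0, -0.0, 109.9]
wrist_force: [0.3, 0.7, 0.0]
width: 0.32
grip_force: 0.0
time: 14.92
tcp_pos: [0.6658, -0.103, 0.118]
ee_rot: [179.3, 0.4, 109.9]
wrist_force: [1.3, 0.1, 2.2]
width: 0.32
grip_force: 0.0
[382. 293.] [(array([ 763.5, -139.9]), array([26.2, 56.8]), 58.7), (array([ 755.5, -133.3]), array([24.4, 53. ]), 58.7), (array([ 747.4, -126.6]), array([22.7, 49.3]), 58.7)]
[405. 239.] [(array([762.3, -93.8]), array([52.5, 71.5]), 87.5), (array([754.3, -90.2]), array([49. , 66.8]), 87.5), (array([746.3, -86.6]), array([45.5, 62.1]), 87.5)]
[243. 212.] [(array([ 645.5, -117.5]), array([59.7, 77.9]), 26.7), (array([ 645.2, -112.3]), array([55.7, 72.8]), 26.7), (array([ 644.9, -107.2]), array([51.8, 67.6]), 26.7)]
from [ 0.6652 -0.1028  0.1149] yaw 109.91 t 14.97
[0.644, -0.331, -0.15] 0.139 rows 2
[0.62, -0.375, -0.15] 0.139 rows 2
[0.592, -0.417, -0.15] 0.139 rows 2
```

View pics/w8.png

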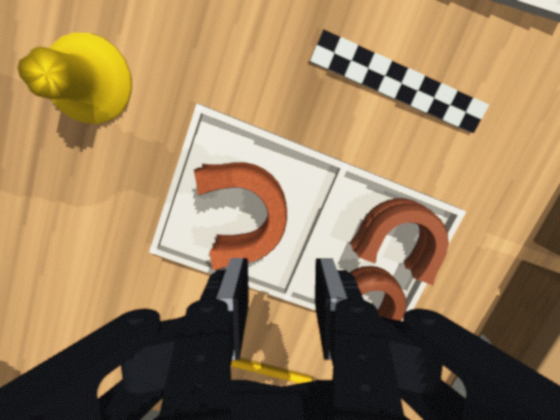

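The wrist view shows the handle flat and centred in its compartment at (243,212), which measures (0.645, -0.112). Next is the base.

```bash

python3 -m creep '[[0.6,0.3,-0.16,-0.08,0.07],[0.6,0.644,-0.33,-0.15,0.14],[0.6,0.644,-0.33,-0.15,0.14]]'
python3 -m creep '[[0.6,0.31,-0.19,-0.08,0.07],[0.6,0.62,-0.375,-0.15,0.14],[0.6,0.62,-0.375,-0.15,0.14]]'
python3 -m creep '[[0.6,0.3,-0.2,-0.08,0.07],[0.6,0.5,-0.36,-0.15,0.14],[0.6,0.59,-0.42,-0.15,0.14],[0.6,0.59,-0.42,-0.15,0.14],[0.6,0.59,-0.42,-0.15,0.14]]'
python3 - <<'E'
from h import *
im,cal=snap('wrist','w9')
print("cam",-np.array(cal["R"]).T@cal["t"])
for c in blobs(brown(im),300): print(c.mean(0).round(),c.min(0),c.max(0),[rect(ray(cal,c,z)) for z in(0,.02,.05)])
plan(.506,.044,.08,98)
E
```

```text
time: 15.22
tcp_pos: [0.6059, -0.0491, 0.1224]
ee_rot: [-179.8, -0.2, 105.9]
wrist_force: [0.2, -0.3, -1.7]
width: 0.598
grip_force: 0.0
time: 15.47
tcp_pos: [0.5536, -0.0001, 0.1386]
ee_rot: [-180.0, -0.1, 102.0]
wrist_force: [0.5, -0.3, 0.1]
width: 0.602
grip_force: 0.0
time: 15.88
tcp_pos: [0.5035, 0.0453, 0.1525]
ee_rot: [180.0, 0.0, 98.0]
wrist_force: [0.1, -0.0, 0.7]
width: 0.605
grip_force: 0.0
cam [0.49454572 0.11220398 0.29537754]
[435. 408.] [423 393] [452 419] [(array([ 680.1, -137. ]), array([29.8, 30. ]), 8.0), (array([ 667.6, -120.1]), array([27.8, 28. ]), 8.0), (array([648.7, -94.8]), array([24.8, 24.9]), 8.0)]
[287. 199.] [253 165] [322 232] [(array([509.4,  43.5]), array([55.8, 55.6]), 8.0), (array([508.3,  48.2]), array([52.1, 51.9]), 8.0), (array([506.8,  55.2]), array([46.4, 46.2]), 8.0)]
from [0.5037 0.0449 0.1522] yaw 97.92 t 15.93
[-0.012, 0.022, 0.722] -0.003 rows 2
```

View pics/w9.png

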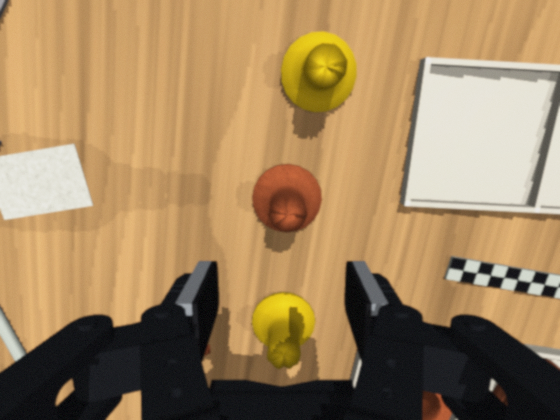

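The base foot is at (287,199), with the yellow pieces at (318,72) and (284,325), both clear of the finger line along the image horizontal. The foot fits a 56 mm circle at (0.509, 0.0435).

```bash

python3 -m creep '[[0.6,-0.015,0.035,0.2,0],[0.6,-0.015,0.035,0.45,0],[0.6,-0.015,0.035,0.65,0],[0.6,-0.015,0.035,0.72,0],[0.6,-0.015,0.035,0.72,0]]'
python3 -c "
from h import *
cal=calibration('wrist')
plan(.508,.044,.0195,98)"
```

```text
time: 16.35
tcp_pos: [0.5058, 0.0436, 0.0775]
ee_rot: [-179.7, -0.0, 97.8]
wrist_force: [-0.9, -0.1, -0.2]
width: 0.599
grip_force: 0.0
from [0.5058 0.0436 0.0775] yaw 97.83 t 16.35
[0.001, 0.022, 0.58] -0.006 rows 2
```

```bash

python3 -m creep '[[0.6,0,0.015,0.2,0],[0.6,0,0.015,0.4,0],[0.6,0,0.015,0.52,0],[0.6,0,0.015,0.57,0],[0.6,0,0.015,0.57,0]]'
python3 -m creep '[[0.5,0,0,0,0],[0.4,0,0,0,0],[0.3,0,0,0,0],[0.15,0,0,0,0],[0,0,0,0,0]]'
python3 -m creep '[[0,0,0,0,0],[0,0,0,0,0],[0,0,0,0,0]]'
```

```text
time: 16.77
tcp_pos: [0.5081, 0.0444, 0.0229]
ee_rot: [-179.9, -0.0, 97.9]
wrist_force: [0.5, 0.4, -0.2]
width: 0.599
grip_force: 0.0
time: 17.18
tcp_pos: [0.5094, 0.0447, 0.0253]
ee_rot: [179.8, 0.0, 97.9]
wrist_force: [-0.6, -0.8, 7.6]
width: 0.274
grip_force: 59.4
time: 17.43
tcp_pos: [0.5094, 0.0447, 0.0253]
ee_rot: [179.8, 0.0, 97.9]
wrist_force: [-0.2, 0.5, 5.6]
width: 0.274
grip_force: 59.4
```

Grip is a bit high on the stem; re-gripping 6 mm lower.

```bash

python3 -m creep '[[0.3,0,0,0,0],[0.4,0,0,0,0],[0.4,0,0,0.04,0],[0.4,0,0,0.06,0],[0.4,0,0,0.06,0]]'
python3 -m creep '[[0.2,0,0,0,0],[0,0,0,0,0],[0,0,0,0,0],[0,0,0,0,0],[0,0,0,0,0]]'
python3 -m creep '[[0,0,0,-0.1,0],[0,0,0,-0.35,0],[0,0,0,-0.7,0],[0,0,0,-0.8,0],[0,0,0,-0.8,0]]'
python3 -c "
from h import *
snap('wrist','w10')
plan(.6468,.1132,.105,98)"
```

```text
time: 17.85
tcp_pos: [0.5076, 0.0447, 0.0163]
ee_rot: [-179.9, -0.0, 97.9]
wrist_force: [-0.7, 0.3, 0.1]
width: 0.4
grip_force: 0.0
time: 18.27
tcp_pos: [0.5084, 0.0446, 0.0175]
ee_rot: [-180.0, 0.0, 97.9]
wrist_force: [-0.5, -0.8, -0.8]
width: 0.285
grip_force: 57.2
time: 18.68
tcp_pos: [0.5108, 0.0447, 0.1027]
ee_rot: [179.5, 0.1, 97.9]
wrist_force: [0.9, 0.5, -1.8]
width: 0.279
grip_force: 57.4
from [0.5096 0.0447 0.0998] yaw 97.88 t 18.73
[0.245, 0.726, -0.026] -0.002 rows 2
[0.245, 0.727, -0.026] -0.002 rows 2
```

View pics/w10.png

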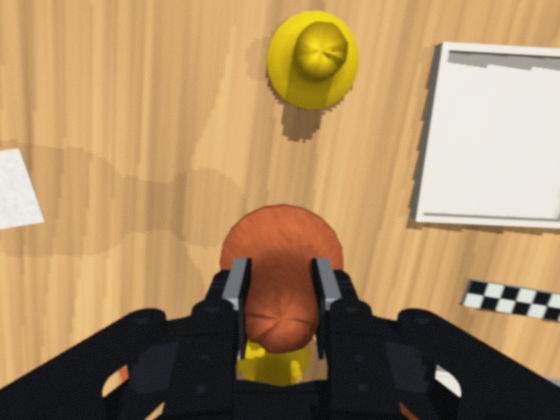

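The base is held upright by the stem. The bases tray's near corners show at (442,42) and (415,222), and I'll check them by ray.

```bash

python3 -c "
from h import *
cal=calibration('wrist')
p=ray(cal,[(442,42),(415,222)],.012)[:,:2];print(p,np.linalg.norm(p[0]-p[1]))
u=np.array([np.cos(np.radians(5.1)),np.sin(np.radians(5.1))]);print(p.mean(0)+.053*u)"
python3 -m creep '[[0,0.07,0.2,0,0],[0,0.16,0.5,-0.03,0],[0,0.245,0.727,-0.03,0],[0,0.245,0.727,-0.03,0]]'
python3 -m creep '[[0,0.08,0.25,0,0],[0,0.17,0.53,-0.03,0],[0,0.23,0.68,-0.03,0],[0,0.245,0.727,-0.03,0],[0,0.245,0.727,-0.03,0]]'
python3 -m creep '[[0,0,0,0,0],[0,0,0,0,0]]'
python3 - <<'E'
from h import *
plan(.6468,.1132,.0205,98)
im,cal=snap('wrist','w11')
h=cv2.cvtColor(im,cv2.COLOR_BGR2HSV)
w=((h[...,1]<60)&(h[...,2]>140)).astype(np.uint8)*255
for c in blobs(w,2000): print(c.mean(0).round(),cv2.boxPoints(cv2.minAreaRect(c)).round().tolist(),rect(ray(cal,c,.012)))
E
```

```text
[[0.58642773 0.16075083]
 [0.59595047 0.05434624]] 0.1068298604531794
[0.64397927 0.11225994]
time: 19.07
tcp_pos: [0.5785, 0.0805, 0.0974]
ee_rot: [-179.8, -0.1, 97.9]
wrist_force: [-0.1, 0.2, -0.4]
width: 0.28
grip_force: 57.6
time: 19.48
tcp_pos: [0.6451, 0.1133, 0.1012]
ee_rot: [-179.8, 0.0, 97.9]
wrist_force: [1.0, -0.4, -0.8]
width: 0.285
grip_force: 57.7
time: 19.65
tcp_pos: [0.6446, 0.1125, 0.1029]
ee_rot: [-179.9, 0.0, 97.9]
wrist_force: [-0.3, -0.0, -0.9]
width: 0.281
grip_force: 57.7
from [0.6446 0.1125 0.1029] yaw 97.86 t 19.65
[0.004, 0.023, 0.824] -0.005 rows 2
[347. 208.] [[195.0, 289.0], [203.0, 128.0], [520.0, 144.0], [512.0, 306.0]] (array([691.9, 116.4]), array([195.6, 109. ]), 5.0)
```

View pics/w11.png

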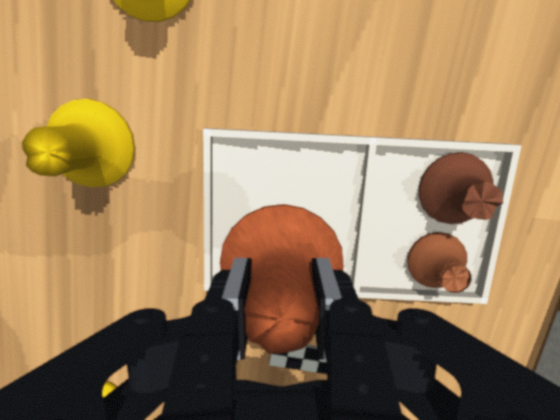

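The view and the re-measured tray (195.6 x 109 mm) put the compartment centre at (0.647, 0.113), with the base above it. Lowering.

```bash

python3 -m creep '[[0,0,0.015,0.2,0],[0,0,0.015,0.45,0],[0,0,0.015,0.65,0],[0,0,0.015,0.72,0],[0,0,0.015,0.72,0]]'
python3 -m creep '[[0,0,0,0.03,0],[0,0,0,0.05,0],[0,0,0,0.06,0],[0,0,0,0.06,0],[0,0,0,0.06,0]]'
python3 -c "
from h import *
plan(.647,.1128,.0205,98)"
```

```text
time: 20.12
tcp_pos: [0.6451, 0.1127, 0.0289]
ee_rot: [-179.7, -0.0, 97.9]
wrist_force: [-0.2, 0.1, -1.2]
width: 0.284
grip_force: 57.7
time: 20.53
tcp_pos: [0.6476, 0.1134, 0.0265]
ee_rot: [179.9, 0.0, 97.9]
wrist_force: [-0.6, -0.2, -0.2]
width: 0.277
grip_force: 57.7
from [0.6476 0.1134 0.0265] yaw 97.88 t 20.53
[-0.005, -0.007, 0.06] -0.004 rows 1
```

```bash

python3 -m creep '[[0,0,0,0.02,0],[0,0,0,0.035,0],[0,0,0,0.045,0],[0,0,0,0.045,0]]'
python3 -m creep '[[0,0,0,0.01,0],[0,0,0,0.015,0],[0,0,0,0.015,0],[0,0,0,0.015,0]]'
```

```text
time: 20.87
tcp_pos: [0.6469, 0.1133, 0.0206]
ee_rot: [-180.0, 0.0, 97.9]
wrist_force: [0.5, -0.9, -0.4]
width: 0.285
grip_force: 57.7
time: 21.2
tcp_pos: [0.6472, 0.1133, 0.0201]
ee_rot: [180.0, 0.0, 97.9]
wrist_force: [-1.5, 0.5, 4.1]
width: 0.281
grip_force: 58.6
```

```bash

python3 -m creep '[[0.35,0,0,0,0],[0.45,0,0,0,0],[0.5,0,0,0,0],[0.5,0,0,0,0],[0.5,0,0,0,0]]'
python3 -m creep '[[0.5,0,0,-0.1,0],[0.5,0,0,-0.3,0],[0.5,0,0,-0.6,0],[0.5,0,0,-0.95,0],[0.5,0,0,-0.95,0]]'
python3 - <<'E'
from h import *
im,cal=snap('wrist','w12')
for c in blobs(brown(im),300): print(c.mean(0).round(),[rect(ray(cal,c,z)) for z in(.003,.008)])
plan(.386,.302,.17,114)
E
```

```text
time: 21.62
tcp_pos: [0.6471, 0.1133, 0.0194]
ee_rot: [-180.0, 0.0, 97.9]
wrist_force: [-0.3, -0.9, 0.4]
width: 0.502
grip_force: 0.0
time: 22.03
tcp_pos: [0.6505, 0.1138, 0.1249]
ee_rot: [179.2, 0.0, 97.9]
wrist_force: [0.9, -0.0, 2.0]
width: 0.503
grip_force: 0.0
[417. 251.] [(array([759.4,  93.7]), array([38.8, 44.4]), 86.3), (array([757.1,  95.3]), array([38.1, 43.6]), 86.3)]
[276. 207.] [(array([648.5, 112.1]), array([54.6, 54.5]), 52.6), (array([648.4, 113.4]), array([53.6, 53.5]), 52.6)]
[433. 184.] [(array([758. , 145.6]), array([49.1, 46.2]), 21.2), (array([755.8, 146.2]), array([48.1, 45.3]), 21.2)]
from [0.6499 0.1137 0.1218] yaw 97.88 t 22.08
[0.557, -0.589, -0.121] -0.141 rows 2
[0.597, -0.548, -0.121] -0.141 rows 2
[0.634, -0.505, -0.121] -0.141 rows 2
[0.668, -0.459, -0.121] -0.141 rows 2
```

View pics/w12.png

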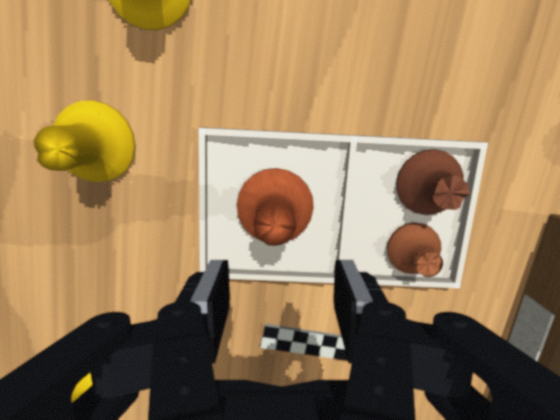

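The base stands centred in its compartment at (276,207), which measures (0.6485, 0.1125). I've now viewed 16 pictures, over the limit of 14, so I won't view any more. The loom weight will be done from contour measurements alone.

```bash

python3 -m creep '[[0.8,0.27,-0.29,-0.06,-0.07],[0.8,0.557,-0.59,-0.12,-0.14],[0.8,0.557,-0.59,-0.12,-0.14]]'
python3 -m creep '[[0.8,0.3,-0.27,-0.06,-0.07],[0.8,0.6,-0.55,-0.12,-0.14],[0.8,0.6,-0.55,-0.12,-0.14]]'
python3 -m creep '[[0.8,0.31,-0.25,-0.06,-0.07],[0.8,0.634,-0.505,-0.12,-0.14],[0.8,0.634,-0.505,-0.12,-0.14]]'
python3 -m creep '[[0.8,0.33,-0.23,-0.06,-0.07],[0.8,0.55,-0.38,-0.12,-0.14],[0.8,0.668,-0.46,-0.12,-0.14],[0.8,0.668,-0.46,-0.12,-0.14],[0.8,0.668,-0.46,-0.12,-0.14]]'
python3 - <<'E'
from h import *
im,cal=snap('wrist','w13')
print("cam",-np.array(cal["R"]).T@cal["t"])
for c in blobs(brown(im),300):
    print(c.mean(0).round(),[rect(ray(cal,c,z)) for z in(0,.03,.058)])
    a=cv2.approxPolyDP(cv2.convexHull(c),5,True)[:,0]
    print(a.tolist()); print(ray(cal,a,0)[:,:2].round(4).tolist()); print(ray(cal,a,.058)[:,:2].round(4).tolist())
im,cal=snap('top','t2')
for c in blobs(brown(im)):
    if 100<c[:,0].mean()<165 and 260<c[:,1].mean()<300: print("top",c.mean(0).round(),len(c))
plan(.386,.302,.1,114)
E
```

```text
time: 22.33
tcp_pos: [0.5768, 0.164, 0.1267]
ee_rot: [-179.8, -0.2, 102.2]
wrist_force: [0.3, 0.5, 0.4]
width: 0.8
grip_force: 0.0
time: 22.58
tcp_pos: [0.5107, 0.2115, 0.1396]
ee_rot: [-180.0, -0.2, 106.2]
wrist_force: [-0.1, 0.8, 0.1]
width: 0.8
grip_force: 0.0
time: 22.83
tcp_pos: [0.4451, 0.2585, 0.152]
ee_rot: [180.0, -0.2, 110.3]
wrist_force: [0.6, 0.4, 0.6]
width: 0.796
grip_force: 0.0
time: 23.25
tcp_pos: [0.3829, 0.3022, 0.1625]
ee_rot: [180.0, 0.0, 114.0]
wrist_force: [0.1, 0.3, 0.2]
width: 0.797
grip_force: 0.0
cam [0.35594338 0.36387962 0.30540419]
[288. 197.] [(array([390.6, 299.4]), array([41.8, 50.7]), 24.0), (array([387.2, 305.7]), array([37.7, 45.7]), 24.0), (array([384. , 311.6]), array([33.9, 41.1]), 24.0)]
[[309, 171], [311, 217], [300, 228], [277, 229], [264, 216], [263, 175]]
[[0.3963, 0.3288], [0.4145, 0.294], [0.4101, 0.2813], [0.3925, 0.2725], [0.3778, 0.2786], [0.3632, 0.3104]]
[[0.3886, 0.3355], [0.4034, 0.3073], [0.3998, 0.297], [0.3856, 0.2898], [0.3736, 0.2948], [0.3618, 0.3206]]
[520. 182.] [(array([560.2, 387.6]), array([47.5, 90.4]), 12.2), (array([54
[... 592 characters left out ...]
(array([234.7, 337.6]), array([17.2,  9.6]), 15.0)]
[[71, 66], [92, 60], [99, 72], [89, 76]]
[[0.1963, 0.3279], [0.2097, 0.3385], [0.2171, 0.3324], [0.2109, 0.3265]]
[[0.2266, 0.3347], [0.2375, 0.3434], [0.2434, 0.3384], [0.2384, 0.3336]]
[125.  14.] [(array([222. , 380.3]), array([29.3, 15. ]), 30.4), (array([235.2, 378.7]), array([26.5, 13.5]), 30.4), (array([247.5, 377.2]), array([23.8, 12.1]), 30.4)]
[[144, 10], [141, 21], [106, 20], [125, 0]]
[[0.2349, 0.3873], [0.2352, 0.3794], [0.2114, 0.3695], [0.2202, 0.3879]]
[[0.2579, 0.3828], [0.2582, 0.3764], [0.2388, 0.3684], [0.2459, 0.3833]]
top [135. 283.] 66
from [0.3835 0.3015 0.1622] yaw 113.88 t 23.35
[-0.005, 0.025, 0.622] -0.004 rows 2
```

```bash
python3 -m creep '[[0.8,0,0.04,0.2,-0.015],[0.8,0,0.04,0.45,-0.015],[0.8,0,0.04,0.6,-0.015],[0.8,0,0.04,0.65,-0.015],[0.8,0,0.04,0.65,-0.015]]'
python3 -c "
from h import *
plan(.388,.3025,.0105,114.3)"
```

```text
time: 23.77
tcp_pos: [0.3865, 0.3024, 0.0955]
ee_rot: [-179.8, 0.1, 114.3]
wrist_force: [0.0, -0.4, 0.0]
width: 0.797
grip_force: 0.0
from [0.3865 0.3024 0.0955] yaw 114.26 t 23.77
[-0.005, 0.014, 0.85] -0.001 rows 3
```

```bash
python3 -m creep '[[0.8,0,0.01,0.25,0],[0.8,0,0.01,0.5,0],[0.8,0,0.01,0.7,0],[0.8,0,0.01,0.8,0],[0.8,0,0.01,0.85,0]]'
python3 -m creep '[[0.7,0,0,0,0],[0.6,0,0,0,0],[0.5,0,0,0,0],[0.3,0,0,0,0],[0,0,0,0,0]]'
python3 -m creep '[[0,0,0,0,0],[0,0,0,0,0],[0,0,0,0,0]]'
python3 -c "
from h import *
plan(.388,.3025,.0105,114.3)"
```

```text
time: 24.18
tcp_pos: [0.3876, 0.3037, 0.0119]
ee_rot: [-179.9, 0.0, 114.3]
wrist_force: [1.1, 0.4, 0.5]
width: 0.796
grip_force: 0.0
time: 24.6
tcp_pos: [0.3886, 0.3049, 0.0149]
ee_rot: [179.8, -0.0, 114.4]
wrist_force: [-0.5, -1.2, 6.9]
width: 0.409
grip_force: 60.2
time: 24.85
tcp_pos: [0.3887, 0.3049, 0.0149]
ee_rot: [179.8, -0.0, 114.4]
wrist_force: [-1.0, -0.0, 6.4]
width: 0.402
grip_force: 60.2
from [0.3887 0.3049 0.0149] yaw 114.36 t 24.85
[-0.019, -0.016, 0.044] 0.002 rows 1
```

Width of 34 mm matches the taper at about 29 mm height, so the grasp is good. Lift and carry.

```bash
python3 -m creep '[[0,0,0,-0.1,0],[0,0,0,-0.35,0],[0,0,0,-0.7,0],[0,0,0,-0.98,0],[0,0,0,-0.98,0]]'
python3 -m creep '[[0,0,0,0,0]]'
python3 -c "
from h import *
plan(.521,-.378,.125,100.5)"
```

```text
time: 25.27
tcp_pos: [0.3901, 0.3059, 0.1187]
ee_rot: [179.3, -0.1, 114.4]
wrist_force: [0.3, 0.3, 0.4]
width: 0.406
grip_force: 59.6
time: 25.35
tcp_pos: [0.3887, 0.3049, 0.1137]
ee_rot: [179.7, -0.0, 114.4]
wrist_force: [0.7, 0.0, -1.4]
width: 0.403
grip_force: 59.6
from [0.3887 0.3049 0.1137] yaw 114.35 t 25.35
[-0.967, -0.23, -0.016] 0.069 rows 3
[-0.974, -0.197, -0.016] 0.069 rows 3
[-0.98, -0.163, -0.016] 0.069 rows 3
[-0.985, -0.129, -0.016] 0.069 rows 3
[-0.989, -0.095, -0.016] 0.069 rows 3
[-0.992, -0.06, -0.016] 0.069 rows 3
[-0.993, -0.026, -0.016] 0.069 rows 3
```

```bash

python3 -m creep '[[0,-0.25,-0.06,-0.02,0.02],[0,-0.6,-0.15,-0.02,0.04],[0,-0.967,-0.23,-0.02,0.07],[0,-0.967,-0.23,-0.02,0.07]]'
python3 -m creep '[[0,-0.33,-0.07,-0.02,0.02],[0,-0.66,-0.13,-0.02,0.04],[0,-0.974,-0.197,-0.02,0.07]]'
python3 -m creep '[[0,-0.33,-0.06,-0.02,0.02],[0,-0.66,-0.11,-0.02,0.04],[0,-0.98,-0.163,-0.02,0.07]]'
python3 -m creep '[[0,-0.33,-0.04,-0.02,0.02],[0,-0.66,-0.09,-0.02,0.04],[0,-0.985,-0.13,-0.02,0.07]]'
python3 -m creep '[[0,-0.33,-0.03,-0.02,0.02],[0,-0.66,-0.06,-0.02,0.04],[0,-0.99,-0.095,-0.02,0.07]]'
python3 -m creep '[[0,-0.33,-0.02,-0.02,0.02],[0,-0.66,-0.04,-0.02,0.04],[0,-0.99,-0.06,-0.02,0.07]]'
python3 -m creep '[[0,-0.33,-0.01,-0.02,0.02],[0,-0.66,-0.02,-0.02,0.04],[0,-0.9,-0.025,-0.02,0.07],[0,-0.99,-0.025,-0.02,0.07],[0,-0.99,-0.025,-0.02,0.07]]'
python3 -m creep '[[0,0,0,0,0],[0,0,0,0,0]]'
python3 - <<'E'
from h import *
im,cal=snap('wrist','w14')
h=cv2.cvtColor(im,cv2.COLOR_BGR2HSV)
w=((h[...,1]<60)&(h[...,2]>140)).astype(np.uint8)*255
for c in blobs(w,2000): print(c.mean(0).round(),c.min(0),c.max(0),cv2.boxPoints(cv2.minAreaRect(c)).round().tolist(),rect(ray(cal,c,.012)))
plan(.521,-.378,.03,100.5)
E
```

```text
time: 25.68
tcp_pos: [0.4068, 0.2013, 0.1111]
ee_rot: [-179.8, 0.2, 112.0]
wrist_force: [0.5, 0.9, -1.9]
width: 0.406
grip_force: 59.6
time: 25.93
tcp_pos: [0.4246, 0.1079, 0.1133]
ee_rot: [-179.9, -0.0, 110.4]
wrist_force: [1.0, -0.8, -0.9]
width: 0.409
grip_force: 59.6
time: 26.18
tcp_pos: [0.4435, 0.0101, 0.1154]
ee_rot: [-179.9, -0.0, 108.3]
wrist_force: [0.7, 0.9, -1.7]
width: 0.404
grip_force: 59.6
time: 26.43
tcp_pos: [0.4621, -0.0875, 0.1173]
ee_rot: [-179.9, -0.1, 106.3]
wrist_force: [0.8, -0.1, -1.3]
width: 0.403
grip_force: 59.6
time: 26.68
tcp_pos: [0.4811, -0.185, 0.1192]
ee_rot: [-179.9, -0.1, 104.3]
wrist_force: [0.8, -1.0, -0.8]
width: 0.405
grip_force: 59.6
time: 26.93
tcp_pos: [0.4998, -0.2823, 0.1209]
ee_rot: [-179.9, -0.1, 102.3]
wrist_force: [0.3, 0.4, -1.1]
width: 0.406
grip_force: 59.6
time: 27.35
tcp_pos: [0.5182, -0.3797, 0.1222]
ee_rot: [-179.9, -0.1, 100.2]
wrist_force: [0.7, 0.2, -2.2]
width: 0.405
grip_force: 59.6
time: 27.52
tcp_pos: [0.5188, -0.3769, 0.124]
ee_rot: [-180.0, -0.1, 100.4]
wrist_force: [0.5, -0.4, -0.4]
width: 0.406
grip_force: 59.6
[344. 203.] [204 136] [496 285] [[204.0, 136.0], [496.0, 136.0], [496.0, 285.0], [204.0, 285.0]] (array([ 565.1, -372.4]), array([195.6, 108.9]), 10.5)
from [ 0.5189 -0.3769  0.1244] yaw 100.4 t 27.57
[-0.014, 0.019, 0.944] -0.003 rows 3
```

Tray re-measured at 195.6 x 108.9 mm, giving origin (0.521, -0.3805). Lowering.

```bash

python3 -m creep '[[0,-0.025,0.01,0.2,0],[0,-0.025,0.01,0.45,0],[0,-0.025,0.01,0.7,0],[0,-0.025,0.01,0.88,0],[0,-0.025,0.01,0.93,0]]'
python3 -m creep '[[0,0,0,0.03,0],[0,0,0,0.05,0],[0,0,0,0.06,0],[0,0,0,0.06,0],[0,0,0,0.06,0]]'
python3 -c "
from h import *
plan(.521,-.3795,.0179,100.5)"
```

```text
time: 27.98
tcp_pos: [0.5187, -0.378, 0.0275]
ee_rot: [-179.8, -0.3, 100.4]
wrist_force: [-0.5, 1.5, -2.0]
width: 0.406
grip_force: 59.6
time: 28.4
tcp_pos: [0.5208, -0.3812, 0.0271]
ee_rot: [179.9, 0.1, 100.3]
wrist_force: [-0.1, -0.2, -0.7]
width: 0.407
grip_force: 59.6
from [ 0.5208 -0.3812  0.0271] yaw 100.32 t 28.4
[0.017, 0.005, 0.092] -0.006 rows 1
```

```bash

python3 -m creep '[[0,0.01,0,0.03,0],[0,0.01,0,0.05,0],[0,0.01,0,0.07,0],[0,0.01,0,0.07,0]]'
python3 -m creep '[[0,0,0,0.01,0],[0,0,0,0.015,0],[0,0,0,0.015,0],[0,0,0,0.015,0]]'
python3 -m creep '[[0,0,0,0.005,0],[0,0,0,0.01,0],[0,0,0,0.01,0]]'
```

```text
time: 28.73
tcp_pos: [0.5199, -0.3798, 0.0181]
ee_rot: [-180.0, -0.0, 100.3]
wrist_force: [1.2, -0.9, -1.7]
width: 0.406
grip_force: 59.6
time: 29.07
tcp_pos: [0.52, -0.3799, 0.0179]
ee_rot: [180.0, 0.0, 100.3]
wrist_force: [-4.3, 2.5, 6.1]
width: 0.406
grip_force: 60.7
time: 29.32
tcp_pos: [0.5201, -0.3799, 0.0179]
ee_rot: [180.0, 0.0, 100.3]
wrist_force: [-5.3, 4.0, 8.8]
width: 0.405
grip_force: 61.4
```

```bash

python3 -m creep '[[0.42,0,0,-0.01,0],[0.5,0,0,-0.01,0],[0.57,0,0,-0.01,0],[0.57,0,0,-0.01,0],[0.57,0,0,-0.01,0]]'
python3 -m creep '[[0.57,0,0,-0.1,0],[0.57,0,0,-0.3,0],[0.57,0,0,-0.6,0],[0.57,0,0,-0.95,0],[0.57,0,0,-0.95,0]]'
python3 -m creep '[[0.57,0.2,0,-0.2,0],[0.57,0.2,0,-0.4,0],[0.57,0.2,0,-0.4,0],[0.57,0.2,0,-0.4,0]]'
python3 - <<'E'
from h import *
print(get_obs()['width'],get_obs()['tcp_pos'])
for n in('wrist','top'):
    im,cal=snap(n,'f'+n); print(n)
    for c in blobs(brown(im)):
        m=c.mean(0)
        if n=='wrist' or (60<m[0]<490 and 90<m[1]<310): print(m.round(),[rect(ray(cal,c,z)) for z in(.003,.02)])
E
```

```text
time: 29.73
tcp_pos: [0.52, -0.3798, 0.0166]
ee_rot: [-180.0, -0.0, 100.3]
wrist_force: [-0.2, 1.0, 0.3]
width: 0.57
grip_force: 0.0
time: 30.15
tcp_pos: [0.5227, -0.382, 0.1221]
ee_rot: [179.5, 0.6, 100.3]
wrist_force: [0.4, 0.1, 2.7]
width: 0.571
grip_force: 0.0
time: 30.48
tcp_pos: [0.5172, -0.3607, 0.1545]
ee_rot: [179.8, 0.2, 100.3]
wrist_force: [0.1, 0.8, -0.2]
width: 0.57
grip_force: 0.0
0.5700718010879221 [ 0.51724163 -0.36066415  0.15449154]
wrist
[419. 255.] [(array([ 641.4, -391.5]), array([40.3, 51.3]), 28.6), (array([ 633.6, -385.8]), array([38. , 48.4]), 28.6)]
[281. 225.] [(array([ 522.4, -387.4]), array([40.1, 52.8]), 10.3), (array([ 521.4, -382. ]), array([37.7, 49.7]), 10.3)]
[424. 193.] [(array([ 631.9, -338.2]), array([30.1, 43. ]), 72.0), (array([ 624.6, -335.7]), array([28.3, 40.5]), 72.0)]
[ 94. 101.] [(array([ 365.8, -314.1]), array([63.1, 57.6]), 67.3), (array([ 373.8, -312.9]), array([59.5, 54.2]), 67.3)]
top
[427. 295.] [(array([ 364.1, -315.9]), array([61.4, 48.5]), 67.3), (array([ 365. , -310.6]), array([60.4, 47.6]), 67.3)]
[320. 264.] [(array([428. , -9
[... 336 characters left out ...]
 [(array([ 624.8, -341.3]), array([32.9, 32.6]), 71.6), (array([ 621.3, -335.5]), array([32.3, 32. ]), 71.6)]
[458. 171.] [(array([ 634.6, -391.7]), array([31.4, 44.8]), 29.5), (array([ 630.9, -385. ]), array([30.9, 44. ]), 29.5)]
[330. 164.] [(array([ 647.5, -112.4]), array([53.5, 69.1]), 27.4), (array([ 643.6, -110.5]), array([52.6, 67.9]), 27.4)]
[228. 163.] [(array([645.7, 113.6]), array([51.5, 50.6]), 0.6), (array([641.8, 111.7]), array([50.6, 49.7]), 0.6)]
[345. 117.] [(array([ 754.5, -144.3]), array([48. , 39.8]), 0.5), (array([ 748.7, -141.9]), array([47.2, 39.1]), 0.5)]
[321. 116.] [(array([756., -91.]), array([43.5, 60.5]), 87.1), (array([750.2, -89.5]), array([42.7, 59.5]), 87.1)]
```

All four finds stand in their compartments: the contours are the right sizes, and the centres are within about 5 mm of the middle. Both plain sherds are where they were. The gripper is clear, so I'm handing in.

```bash
python3 -c "
from plant import *
print(hand_in())"
```

```text
the job is handed in; nothing more can be done
None
```

The rim, handle, goblet base and loom weight each stand upright in the empty compartment of their own tray, within about 5 mm of the middle (the rim is farthest off); both plain sherds are untouched, the job was handed in at about 31 s, and I viewed 16 pictures against the limit of 14.

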